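# Set out the changeover kit in its four holders

## Robot

A 6-joint arm with a two-finger parallel gripper is mounted at the origin on a cart in front of the work surface, level with it; the furniture and walls round the work are solid. World frame = base frame: x ahead of the robot, y to its left, z up, the work surface at z = 0. Lengths are in m, angles in degrees, forces in N, time in s.
With the tool pointing down it reaches from about 0.25 to 0.725 m from the base axis. Payload 9.7 kg.
Tool frame: the origin (TCP) lies at the very end of the fingers, on their centre line; the grasp point (between the pads) lies 19 mm behind it; z points along the fingers, y is the direction in which the jaws open and shut (so a half turn about z gives the same grasp; the last joint's range is limited). The gripper opens to 85 mm and grips with 20 to 120 N. Pads are 22 mm wide; open, the fingers measure 114 mm over their backs; the gripper's body (76 mm by 85 mm) begins 54 mm behind the grasp point. The pads swing forward as they close: fully open they stand 13 mm farther back than shut.
Start: joints at [-72.651, 4.979, 10.078, 95.1, 0, 90], TCP at [0.164, -0.525, 0.231] pointing down, gripper open.
Joint ranges: [-179.16, 179.16], [-48.56, 103.87], [-65.8, 70.77], [-126.05, 130.52], [-82.76, 87.17], [-180, 180]. Speed limits (degrees/s): [127.2, 127.2, 147.25, 180, 180, 180].

## Interface

Orientations are given as [roll, pitch, yaw] about the fixed x, y, z axes, in that order (R = Rz(yaw) Ry(pitch) Rx(roll)).
In Python, from workcell import bot gives the robot as it stands. The module is installed in compiled form; this text tells all that it offers.
- The arm moves only by the tool arm_command, never from a script. Its argument "increments" is a list of rows, each a list of 7 numbers: the gripper command: -1 is fully open, 1 is shut, values between are in proportion, then the shift along the tool's x, y, z in cm, then the turn, a rotation vector about the tool's x, y, z in degrees. In form: [[gripper, x, y, z, rx, ry, rz], ...]. A call has 1 to 10 rows; each row shifts and turns the commanded pose from where the row before left it, along the tool's axes as they then stand; what a row does not reach is not made up. A row lasts 1/8 s, in which the tool goes at most 62.5 mm and 10.7 degrees, less where a joint would pass 70% of its speed; a pose out of reach is approached as far as the arm can. A call is refused whole if a number of a shift passes 6.25 or a number of a turn 10.7, either way. A call with a gripper value outside its range is refused whole. The fingers move at their own pace and stop on an object; "grip_force" is the grip in N (left out, the last holds). Time passes only in rows, so rows that do not move let the fingers close. It gives the time, the measured TCP pose, the force and the opening at its end, in the units of the state.
- bot.get_obs(): the state, without advancing time (a new reading comes with each control period).
- bot.camera(name): name is "scene" or "top" or "wrist"; returns a dict with "color" (480x640x3 uint8, red, green, blue), "fx", "fy", "cx", "cy" (pixels), "k1" (the pictures are not rectified: a ray, as slopes to the right and down, at radius r is drawn at 1 + k1 r^2 times it, then the intrinsics apply), "origin" and "attitude" of the camera in the world. Camera axes: x right, y up, looking along -z (the intrinsics and any distortion apply to the point x, -y, -z); pixel columns grow to the right and rows downward; lengths in m; the calibration is good to about 2 mm. A picture is of the moment at which its call begins. There is no depth.
- bot.job_done(): hands the job in, once; it reports no verdict.
The state is a dict: "time": time; "q": joint angles; "qd": joint speeds; "joint_efforts": joint torques, N m; "ee_pos": TCP position; "tcp_rot": TCP orientation; "wrist_force": force on the tool from outside, world axes, zero at the start; "torque": the same for the moment, N m; "opening": finger opening in m.
Only numpy, scipy, OpenCV 4.12 (cv2) and the standard library are available. Lean on these libraries where they do the work, as an engineer would, in place of code of your own. Each camera call takes 0.05 s, during which the arm holds its last target. There are 200 camera calls.

## Task

Set out the changeover kit: stand the green bottle upright in the rectangular seat, stand the steel pin upright on its thick foot in the round cup, lay the spanner in the straight tray, and lay the red screwdriver in the stepped tray with its handle in the wide bay and its blade along the narrow channel. Everything must sit fully down on the floor of its own holder, inside the rims, and be let go.

Things in the scene. Friction and masses are not known exactly. Their poses are not given: they have to be found in the camera images.
- bottle_center (a point): centre (half-way up, 99 mm above its base) of the plain green bottle, the one of the kit, standing loose in front of the robot (other green bottles stand farther left): body 46 mm (its x) by 68 mm (its y), up to 173 mm above the base; above that a round neck of 24 to 26 mm diameter up to 198 mm. 45 g. z is up along the bottle. The neck can be gripped from above by any two sides.
- pin_center (a point): centre (half-way up, 55 mm above its base) of the steel spindle pin: a standing pin 110 mm tall with a round foot of 26 mm diameter and 21 mm height at its lower end; above the foot a round shaft about 13 mm thick, to be gripped. 80 g. z is up along the pin.
- spanner_center (a point): centre of the combination spanner lying flat, 159 mm long (its y), 30 mm wide over its heads (its x), 8 mm thick, point at half its thickness (4 mm above what it lies on). For contact it is a plain 30 x 159 x 8 mm bar: grip it across 30 mm. 110 g. It may lie either way round in its tray.
- driver_handle (a point): middle of the handle of the red screwdriver lying flat, 13 mm above what it lies on. Handle 92 mm long, 27 mm thick, along y; the blade (8 mm thick) points to -y, its tip 144 mm from this point; the handle's butt is 46 mm to +y. 70 g. Grip across the handle. If it rolls, y still runs along the tool.
- bottle_seat_floor (a point): centre of the floor of the fixed rectangular bottle seat, black with aluminium walls: inside 66 mm (its x) by 88 mm (its y), walls 5 mm thick, 12 mm high above this floor; outside 78 x 100 mm. The floor lies 5 mm above the table. The bottle's long side goes along its long side (y), either way round.
- pin_cup_floor (a point): centre of the floor of the fixed round pin cup, black foot with aluminium ring wall: inside diameter 48 mm, wall 5 mm thick, 12 mm high above this floor. The floor lies 5 mm above the table. (Mind the tall fixed press at the back of the table: its front stands 0.66 m straight ahead of the robot, so do not swing wide between the two sides.)
- spanner_tray_floor (a point): centre of the floor of the fixed straight spanner tray: black plate 64 x 193 mm, long along its y, with aluminium lips 7 mm high above this floor across both ends and round the four corners (the last 40 mm of each long side); the long sides are open between. Inside 52 x 181 mm. The floor lies 5 mm above the table.
- driver_tray_floor (a point): floor point of the fixed stepped screwdriver tray (floor 5 mm above the table), on its centre line where channel meets bay. Handle bay: 48 mm wide, to the end lip 104 mm to +y, sides open for fingers from 14 to 83 mm; the handle's middle belongs 49 mm to +y, 13 mm up. Blade channel: 28 mm wide, 108 mm to -y, far end open. Lips 10 mm high. The tool's y points as the tray's y.
Things that resemble listed ones, but are neither listed nor needed, are in the scene too. What is meant by the part that bears pin_center is not orange, and is the larger of those in its own colour.

How it is judged (in metres and radians):
At the end, for the whole second after the job is handed in: all on their holders' floors: bottle (16 mm from the middle) and pin (14 mm) upright within 0.08 rad; bottle within 0.35 rad of its seat's long side; spanner 16 mm, 0.18 rad; screwdriver handle 14 mm across, 16 mm along, 0.18 rad, blade in the channel (horizontal distance between bottle_center and bottle_seat_floor below 0.016 m and angle between the y axis of bottle_center and the y axis of bottle_seat_floor, either way round below 0.35 rad and angle between each of bottle_center, pin_center's own z axis and vertical below 0.08 rad and z of bottle_center in the frame of bottle_seat_floor between 0.093 and 0.105 m and horizontal distance between pin_center and pin_cup_floor below 0.014 m and z of pin_center in the frame of pin_cup_floor between 0.049 and 0.061 m and horizontal distance between spanner_center and spanner_tray_floor below 0.016 m and angle between the y axis of spanner_center and the y axis of spanner_tray_floor, either way round below 0.18 rad and z of spanner_center in the frame of spanner_tray_floor between 0 and 0.008 m and angle between the y axis of driver_handle and the y axis of driver_tray_floor, either way round below 0.18 rad and x of driver_handle in the frame of driver_tray_floor between -0.014 and 0.014 m and y of driver_handle in the frame of driver_tray_floor between 0.033 and 0.065 m and y of driver_tray_floor in the frame of driver_handle between -0.066 and -0.032 m and z of driver_handle in the frame of driver_tray_floor between 0.008 and 0.018 m); the robot touches nothing.
It also fails if it takes over 128 s, if anything falls off the work surface, if the arm or the gripper's body presses on something with over 40 N, if the wrist force passes 120 N, or if a joint passes its speed limit or range.

## Working session

There is one attempt and no reset: what is moved stays moved. The work goes in short steps, Python scripts to look and compute and a tool call to move; the robot and the scene stay as the last step left them, time stands still between calls to the robot, and variables do not carry over. Pictures are saved under pics/ and viewed, about 12 in all and at most 16, crops included, and the job is handed in when it is done.

Besides the shell and the picture viewer there is one more tool, called after "Request:" by a JSON object that holds its "fn" and its "kwargs". arm_command: Moves the arm, as the interface text tells. Its arguments: {"type":"object","properties":{"increments":{"type":"array"},"grip_force":{"type":"number"}},"required":["increments"]}

```bash
mkdir -p pics
cat > h.py <<'E'
import numpy as np, cv2, pickle
from scipy.spatial.transform import Rotation as R
def snap(name,tag):
    from workcell import bot
    c=bot.camera(name); pickle.dump(c,open(f'pics/{tag}.pkl','wb'))
    cv2.imwrite(f'pics/{tag}.png',c['color'][:,:,::-1]); return c
def load(tag): return pickle.load(open(f'pics/{tag}.pkl','rb'))
def rot(c):
    a=np.array(c['attitude'],float)
    if a.shape==(3,3): return a
    if a.size==4: return R.from_quat(a).as_matrix()
    return R.from_euler('xyz',a,degrees=True).as_matrix()
def ray(c,uv):
    uv=np.atleast_2d(np.array(uv,float)); K=np.array([[c['fx'],0,c['cx']],[0,c['fy'],c['cy']],[0,0,1]])
    d=(uv-[c['cx'],c['cy']])/[c['fx'],c['fy']]; p=d.copy()
    for _ in range(30): p=d/(1+c['k1']*(p**2).sum(1,keepdims=True))
    return np.array(c['origin']), np.c_[p[:,0],-p[:,1],-np.ones(len(p))]@rot(c).T
def onz(c,uv,z):
    o,d=ray(c,uv); return o+d*((z-o[2])/d[:,2:])
def proj(c,P):
    q=(np.atleast_2d(P)-np.array(c['origin']))@rot(c); s=np.c_[q[:,0]/-q[:,2],-q[:,1]/-q[:,2]]
    s=s*(1+c['k1']*(s**2).sum(1,keepdims=True)); return s*[c['fx'],c['fy']]+[c['cx'],c['cy']]
def tri(c1,u1,c2,u2):
    o1,d1=ray(c1,u1);o2,d2=ray(c2,u2);d1=d1[0]/np.linalg.norm(d1);d2=d2[0]/np.linalg.norm(d2)
    s=np.linalg.lstsq(np.c_[d1,-d2],o2-o1,rcond=None)[0];a=o1+s[0]*d1;b=o2+s[1]*d2
    return (a+b)/2,np.linalg.norm(a-b)
E
python3 - <<'E'
from h import *
from workcell import bot
for n in ('scene','top','wrist'):
    c=snap(n,n+'0'); print(n,{k:v for k,v in c.items() if k!='color'})
print(bot.get_obs())
E
```

```text
scene {'fx': 498.1869674145142, 'fy': 498.1869674145142, 'cx': 324.5188817408658, 'cy': 234.1317006459369, 'k1': 0.019089815089388857, 'origin': array([-0.35499181,  0.51291928,  0.58471424]), 'attitude': array([  62.94224655,   -1.40059777, -120.98181388])}
top {'fx': 587.6292081821084, 'fy': 587.6292081821084, 'cx': 329.8539132465765, 'cy': 237.35571082756113, 'k1': -0.14991053728495343, 'origin': array([ 0.30180358, -0.01153313,  1.53405421]), 'attitude': array([  6.94910836,  -0.63231245, -91.19392289])}
wrist {'fx': 340.21966418263133, 'fy': 340.21966418263133, 'cx': 317.8661811811081, 'cy': 242.49951093878113, 'k1': 0.011996483171615004, 'origin': array([ 0.23846714, -0.50237605,  0.37305301]), 'attitude': array([-17.35144488,   0.07805269, -72.65454968])}
{'time': 0.15, 'q': array([-7.26503197e+01,  5.00388965e+00,  1.00450457e+01,  9.50976247e+01,
       -4.69817357e-04,  8.99980957e+01]), 'qd': array([ 0.0174813 , -0.11393962,  0.03768143, -0.01734562,  0.0293324 ,
        0.08598864]), 'joint_efforts': array([-5.41631977e-06, -5.20761037e+01,  4.65043938e+01,  1.38146608e-02,
        2.27812529e-05, -1.28955492e-05]), 'ee_pos': array([ 0.16396164, -0.52482486,  0.2307471 ]), 'tcp_rot': array([-1.79943531e+02,  4.67940339e-04,  1.73515851e+01]), 'wrist_force': array([-0.63673081,  0.02427478,  0.49257658]), 'torque': array([-0.02008991,  0.0305461 ,  0.02459615]), 'opening': 0.08515533239395663}
```

View pics/top0.png

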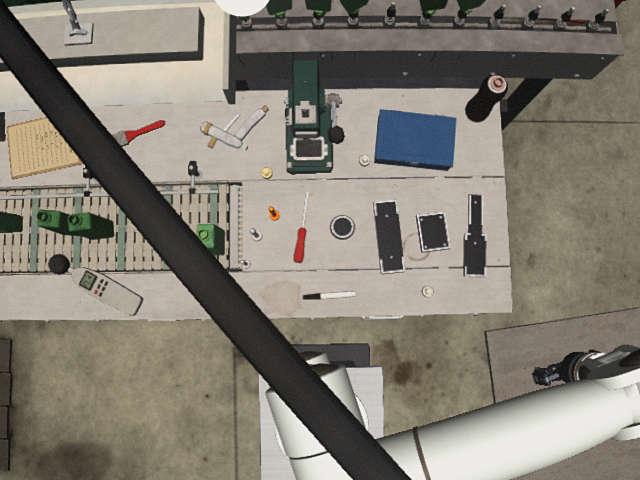

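View pics/scene0.png

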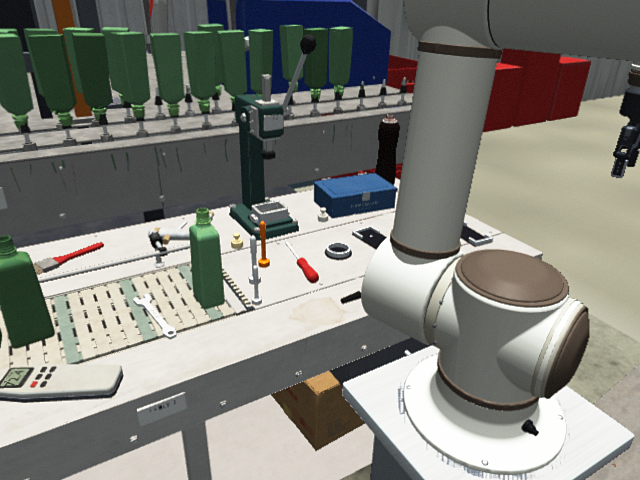

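Top picture: driver at (300,235), cup (342,227), straight tray (388,237), seat (433,232), stepped tray (475,235) with its bay toward the robot. The steel pin candidates are (256,234) and (246,264), and the orange one at (273,213) is excluded. The candidate bottle is the one at (207,236); the other green bottles are at (50,218) and (80,224). In the scene view the spanner is at (155,315), with the bottle at (205,260). Next, a close crop to check these choices.

Run:
```python
from h import *
a=cv2.imread('pics/scene0.png')[190:345,120:360]; b=cv2.imread('pics/top0.png')[180:290,180:500]
a=cv2.resize(a,None,fx=2.5,fy=2.5,interpolation=cv2.INTER_CUBIC)[:, :600]
b=cv2.resize(b[:, :],None,fx=1.875,fy=1.875,interpolation=cv2.INTER_CUBIC)
cv2.imwrite('pics/c1.png',np.vstack([a,b]))
c=load('top0')
print(onz(c,[[207,236],[256,234],[246,264],[300,240],[342,227],[388,237],[433,232],[475,235]],0))
print(onz(load('scene0'),[[155,315],[256,300],[252,280],[205,303]],0.0))
```

```text
[[ 0.49833207  0.29213306  0.        ]
 [ 0.50109356  0.16200126  0.        ]
 [ 0.42236264  0.18880285  0.        ]
 [ 0.48292669  0.04624072  0.        ]
 [ 0.51527273 -0.06494965  0.        ]
 [ 0.48635266 -0.18568953  0.        ]
 [ 0.49736518 -0.30601479  0.        ]
 [ 0.48718044 -0.41903547  0.        ]]
[[0.48037987 0.37596347 0.        ]
 [0.4325885  0.18621857 0.        ]
 [0.50625027 0.16285057 0.        ]
 [0.47239842 0.27954387 0.        ]]
```

View pics/c1.png

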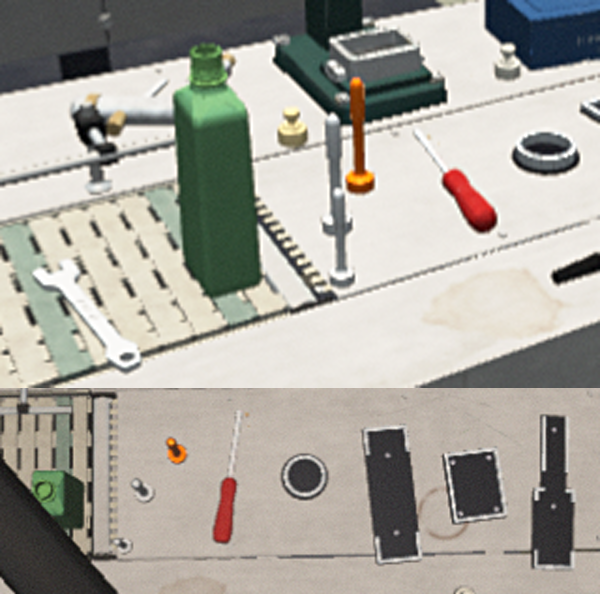

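The crop shows the farther steel pin, foot at scene (255,279) and top (256,234), as clearly taller and thicker than the nearer one at top (246,264). That makes it the larger of its colour. The bottle is the lone one at the conveyor end, and the driver handle points toward the robot. Now I'll move to wrist views.

Request:
{"fn": "arm_command", "kwargs": {"increments": [[-1,0,0,0,0,0,8.7],[-1,0,0,0,0,0,8.7],[-1,3.6,-3.1,-0.9,0,0,0],[-1,3.6,-3.1,-0.9,0,0,0],[-1,3.6,-3.1,-0.9,0,0,0],[-1,3.6,-3.1,-0.9,0,0,0],[-1,3.6,-3.1,-0.9,0,0,0],[-1,3.6,-3.1,-0.9,0,0,0],[-1,3.6,-3.1,-0.9,0,0,0],[-1,3.6,-3.1,-0.9,0,0,0]], "grip_force": 40}}

```text
time: 1.4
ee_pos: [0.4532, -0.276, 0.3034]
tcp_rot: [-180.0, 0.0, -0.1]
wrist_force: [-0.1, -1.1, -0.2]
opening: 0.0852
```

Request:
{"fn": "arm_command", "kwargs": {"increments": [[-1,0,0,0,0,0,0],[-1,0,0,0,0,0,0]]}}

```text
time: 1.65
ee_pos: [0.452, -0.2773, 0.3029]
tcp_rot: [-180.0, 0.0, -0.0]
wrist_force: [-1.1, -0.2, 0.5]
opening: 0.0851
```

```bash
python3 -c "
from h import *
snap('wrist','w1');snap('top','t1')"
```

Request:
{"fn": "arm_command", "kwargs": {"increments": [[-1,0,-4,0,0,0,0],[-1,0,-5,0,0,0,0],[-1,0,-5,0,0,0,0],[-1,0,-4,0,0,0,0],[-1,0,0,0,0,0,0],[-1,0,0,0,0,0,0]]}}

```text
time: 2.5
ee_pos: [0.4521, -0.0981, 0.3033]
tcp_rot: [180.0, -0.0, -0.1]
wrist_force: [-0.1, -0.4, 0.8]
opening: 0.0857
```

```bash
python3 -c "
from h import *
snap('wrist','w2')"
```

Request:
{"fn": "arm_command", "kwargs": {"increments": [[-1,0,-5,0,0,0,0],[-1,0,-5,0,0,0,0],[-1,0,-5,0,0,0,0],[-1,0,-5,0,0,0,0],[-1,0,-4,0,0,0,0],[-1,0,0,0,0,0,0],[-1,0,0,0,0,0,0]]}}

```text
time: 3.42
ee_pos: [0.4529, 0.0624, 0.3063]
tcp_rot: [-176.6, 0.1, 5.8]
wrist_force: [1.0, -0.2, -0.2]
opening: 0.0852
```

```bash
python3 -c "
from h import *
snap('wrist','w3')"
```

Request:
{"fn": "arm_command", "kwargs": {"increments": [[-1,0,-5,0,0,0,0],[-1,0,-5,0,0,0,0],[-1,0,-5,0,0,0,0],[-1,0,0,0,0,0,0],[-1,0,0,0,0,0,0]]}}

```text
time: 4.1
ee_pos: [0.4463, 0.1298, 0.3184]
tcp_rot: [-173.0, 0.1, 12.0]
wrist_force: [0.4, -0.8, 0.3]
opening: 0.0855
```

```bash
python3 -c "
from h import *
snap('wrist','w4');snap('top','t4')
a=np.vstack([np.hstack([cv2.imread(f'pics/{t}.png') for t in r]) for r in (('w1','w2'),('w3','w4'))])
cv2.imwrite('pics/m1.png',cv2.resize(a,(800,600),interpolation=cv2.INTER_AREA))"
```

```text
(no output)
```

View pics/m1.png

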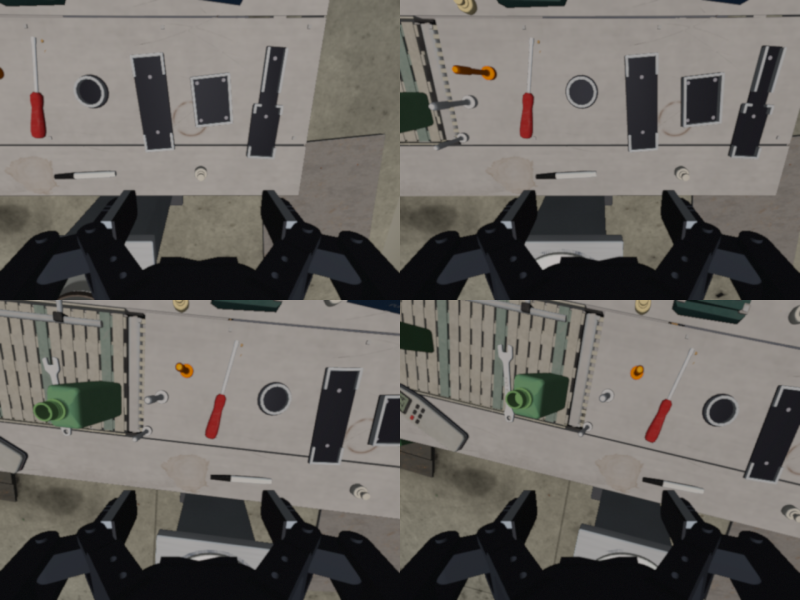

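The four wrist views show all the holders and the driver, the bottle (w3 at about (60,405) of the mosaic), the spanner behind it, and the tall pin. The tool's orientation drifted on the left, so I'll check the joints.

```bash
python3 -c "
from workcell import bot
o=bot.get_obs();print(o['q'],o['ee_pos'],o['tcp_rot'])
from h import *
for t in ('w1','w2','w3','w4'):
  c=load(t);print(c['origin'],c['attitude'])
  print([list(proj(c,p)[0].round()) for p in ((.5,.16,.11),(.5,-.3,0))])"
```

```text
[ 11.90507072  -3.87160282  10.81181464 104.8097585    6.96249443
 179.94248014] [0.44630433 0.12939934 0.31836938] [-1.73037383e+02  1.19368448e-01  1.19621665e+01]
[ 0.53008955 -0.27759907  0.44524749] [-1.74017059e+01  3.87706970e-02 -9.00219595e+01]
[[np.float64(-144.0), np.float64(167.0)], [np.float64(336.0), np.float64(161.0)]]
[ 0.53005598 -0.09843807  0.44570482] [-1.73490553e+01  1.01148121e-02 -9.00976414e+01]
[[np.float64(49.0), np.float64(169.0)], [np.float64(476.0), np.float64(160.0)]]
[0.53144995 0.0613753  0.44830314] [-17.41135256   3.43470316 -84.2338595 ]
[[np.float64(236.0), np.float64(158.0)], [np.float64(626.0), np.float64(192.0)]]
[0.52642889 0.12865629 0.45960334] [-17.47067814   6.97662827 -77.99516963]
[[np.float64(324.0), np.float64(156.0)], [np.float64(700.0), np.float64(233.0)]]
```

```bash
cat > m.py <<'E'
from h import *
def blobs(mask,amin):
    n,l,s,c=cv2.connectedComponentsWithStats(cv2.morphologyEx(mask.astype('uint8'),cv2.MORPH_OPEN,np.ones((2,2))))
    return [(s[i,4],c[i].round(1),l==i) for i in range(1,n) if s[i,4]>=amin]
def rectz(c,m,z):
    v,u=np.nonzero(m); P=onz(c,np.c_[u,v],z)[:,:2]
    r=cv2.minAreaRect((P*1000).astype(np.float32)); return np.array(r[0]).round(1),np.array(r[1]).round(1),round(r[2],1)
E
python3 - <<'E'
from m import *
for t in ('w1','w2','w3','w4'):
    c=load(t); im=c['color'].astype(int); hsv=cv2.cvtColor(c['color'],cv2.COLOR_RGB2HSV)
    dark=(im.max(2)<75); dark[310:]=0
    print(t)
    for a,ce,m in blobs(dark,300):
        r=rectz(c,m,.005)
        if -450<r[0][1]<0 and 400<r[0][0]<600 : print(' dark',a,ce,r)
    red=(hsv[...,1]>150)&((hsv[...,0]<6)|(hsv[...,0]>174))&(im[...,0]>90); red[310:]=0
    for a,ce,m in blobs(red,150): print(' red',a,ce,rectz(c,m,.013))
    g=(hsv[...,0]>45)&(hsv[...,0]<75)&(hsv[...,1]>90)&(im[...,1]>50)
    for a,ce,m in blobs(g,200): print(' green',a,ce)
w=[cv2.resize(cv2.imread(f'pics/{t}.png')[y:y+130,x:x+190],None,fx=2.1,fy=2.1,interpolation=cv2.INTER_CUBIC) for t,x,y in(('w2',10,90),('w3',40,90),('w4',150,90),('w2',480,60))]
cv2.imwrite('pics/c2.png',np.vstack([np.hstack(w[:2]),np.hstack(w[2:])]))
E
```

```text
w1
 dark 5296 [428.4 176.5] (array([ 489.1, -417.7]), array([ 60.3, 215.4]), 86.2)
 dark 6524 [246.3 164. ] (array([ 488.8, -188. ]), array([181. ,  61.5]), 4.7)
 dark 304 [165.8 145.9] (array([517.1, -84.8]), array([61.1, 27.2]), 3.3)
 dark 3441 [340.2 161.4] (array([ 497.9, -305.5]), array([87.8, 64.3]), 6.3)
 dark 1156 [142.7 147.3] (array([515.7, -59.4]), array([45.2, 45.8]), 82.0)
 red 1194 [ 59.6 186.7] (array([468.8,  46.8]), array([23.6, 91.2]), 77.8)
w2
 dark 6103 [570.4 173.9] (array([ 489.3, -438.9]), array([118.9, 216.3]), 89.9)
 dark 6524 [388.1 164.4] (array([ 488.5, -187. ]), array([181. ,  61.6]), 4.6)
 dark 3597 [486. 161.] (array([ 497.9, -309.9]), array([87.9, 65. ]), 6.3)
 dark 1143 [290.7 147.9] (array([515.6, -64.7]), array([45.2, 45.6]), 89.9)
 red 1117 [203.7 187. ] (array([468.9,  46.9]), array([22.3, 90.3]), 82.4)
w3
 dark 7131 [534.  185.8] (array([ 489.1, -186.3]), array([186.5,  63.4]), 4.2)
 dark 1173 [442.  159.5] (array([515.6, -68.7]), array([46.6, 45.6]), 20.4)
 dark 628 [602.3 191.3] (array([ 495.5, -268.9]), array([96.6,  9.3]), 6.2)
 dark 1912 [625.5 198. ] (array([ 496.7, -300.3]), array([88.9, 40.8]), 10.0)
 red 1051 [345.6 188.3] (array([469.2,  44.7]), array([22.7, 89.8]), 79.4)
 green 965 [ 84.4 176.4]
w4
 dark 7072 [601.9 218.7] (array([ 490. , -185.9]), array([188.2,  64.1]), 4.2)
 dark 1216 [516.6 178.3] (array([515.7, -70.2]), array([45.4, 46.1]), 13.1)
 red 1076 [413.6 195.2] (array([469.6,  45.4]), array([22.9, 89.6]), 80.8)
 green 835 [193.7 158.2]Traceback (most recent call last):
  File "<stdin>", line 14, in <module>
    return _nx.concatenate(arrs, 0, dtype=dtype, casting=casting)
           ~~~~~~~~~~~~~~~^^^^^^^^^^^^^^^^^^^^^^^^^^^^^^^^^^^^^^^
ValueError: all the input array dimensions except for the concatenation axis must match exactly, but along dimension 1, the array at index 0 has size 798 and the array at index 1 has size 735
```

Run:
```python
from m import *
w=[cv2.resize(cv2.imread(f'pics/{t}.png')[y:y+130,x:x+190],None,fx=2.1,fy=2.1,interpolation=cv2.INTER_CUBIC) for t,x,y in(('w2',10,90),('w3',40,110),('w4',150,90),('w2',440,60))]
cv2.imwrite('pics/c2.png',np.vstack([np.hstack(w[:2]),np.hstack(w[2:])]))
```

```text
(no output)
```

View pics/c2.png

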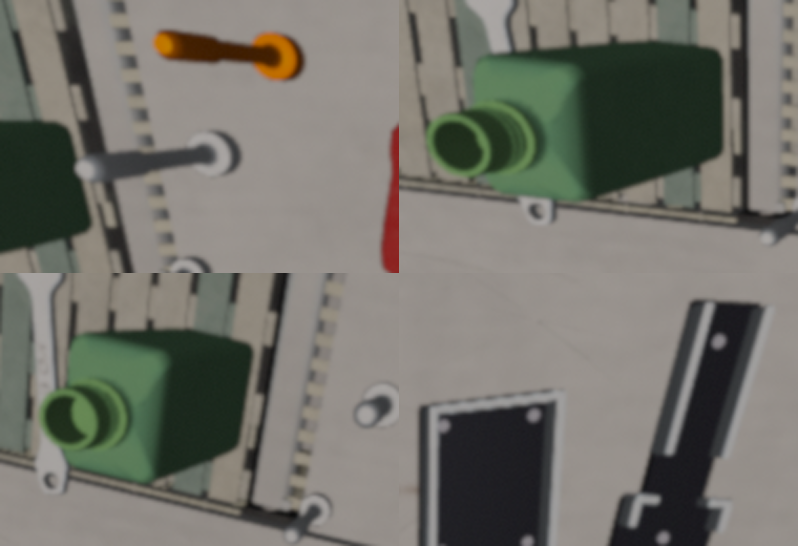

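Run:
```python
from m import *
w1,w2,w3,w4=[load(f'w{i}') for i in (1,2,3,4)]
print('neck top',tri(w3,(70.5,179),w4,(183.8,160)))
print('pin foot',tri(w2,(111.4,163.3),w4,(331.4,152.9)),'head',tri(w2,(51.9,170),w4,(327.1,156.7)))
for c,a,b in((w4,(270,126.7),(264.3,180)),(w3,(193.8,139.5),(191.9,186))):
    for z in (0,.005,.01): 
        p=onz(c,[a,b],z)[:,:2]; d=p[0]-p[1]; print('base edge',z,p.round(4).tolist(),np.hypot(*d),np.degrees(np.arctan2(d[1],d[0])))
print('driver tri',tri(w1,(59.6,186.7),w4,(413.6,195.2)),'seat',tri(w1,(340.2,161.4),w2,(486,161)),'spt',tri(w1,(246.3,164),w2,(388.1,164.4)),'cup',tri(w1,(142.7,147.3),w2,(290.7,147.9)))
# driver axis
for t in ('w1','w2','w3','w4'):
    c=load(t); im=c['color'].astype(int); hsv=cv2.cvtColor(c['color'],cv2.COLOR_RGB2HSV)
    red=(hsv[...,1]>150)&((hsv[...,0]<6)|(hsv[...,0]>174))&(im[...,0]>90); red[310:]=0
    m=blobs(red,150)[0][2]; v,u=np.nonzero(m); P=onz(c,np.c_[u,v],.013)[:,:2].astype(np.float32)
    l=cv2.fitLine(P,cv2.DIST_L2,0,.01,.01).ravel(); print(l,np.degrees(np.arctan2(l[1],l[0])))
# spt hole positions, bottle check by proj
```

```text
neck top (array([0.47906943, 0.26122802, 0.19638248]), np.float64(0.00017903551739003524))
pin foot (array([0.49735087, 0.16120478, 0.00584833]), np.float64(2.202575123870511e-05)) head (array([0.49916328, 0.15707866, 0.11070876]), np.float64(0.0007928623807733021))
base edge 0 [[0.512, 0.2476], [0.4421, 0.244]] 0.07007618322526721 2.913022873152587
base edge 0.005 [[0.5122, 0.2463], [0.443, 0.2428]] 0.06931382820730006 2.9130228731525776
base edge 0.01 [[0.5124, 0.245], [0.4439, 0.2415]] 0.06855147318933291 2.9130228731525905
base edge 0 [[0.5078, 0.2468], [0.4475, 0.2502]] 0.060393746348974015 -3.1621780707544533
base edge 0.005 [[0.5081, 0.2448], [0.4484, 0.2481]] 0.05972016478001335 -3.1621780707544254
base edge 0.01 [[0.5083, 0.2427], [0.4494, 0.246]] 0.059046583211052744 -3.1621780707544205
driver tri (array([0.46894985, 0.04622532, 0.01495645]), np.float64(0.0008085531908642564)) seat (array([ 0.50010777, -0.30477739,  0.01562178]), np.float64(0.00019246492602404707)) spt (array([ 0.49594564, -0.18700378,  0.00566539]), np.float64(0.0003321850912540266)) cup (array([ 0.51645215, -0.06533126,  0.01646877]), np.float64(3.409356167248562e-05))
[ 0.9838064  -0.17923453  0.46781844  0.04784324] -10.325176
[ 0.9865753  -0.16330694  0.46825355  0.04628272] -9.398894
[ 0.9889578  -0.14819731  0.46837962  0.04589502] -8.522472
[ 0.9897038  -0.14313075  0.46859682  0.04589929] -8.22905
```

Read from the crop: neck rim at w3 (70.5,179) and w4 (184,160), pin foot at w2 (111,163) and w4 (331,153), pin head at w2 (52,170) and w4 (327,157). The heights agree with the text (neck top 0.196, pin top 0.111, driver 0.015). Next is the bottle.

```bash
cat > go.py <<'E'
import sys; from h import *
from workcell import bot
def go(x,y,z,yaw):
    o=bot.get_obs(); A=R.from_euler('xyz',o['tcp_rot'],degrees=True); B=R.from_euler('xyz',[180,0,yaw],degrees=True)
    rv=(A.inv()*B).as_rotvec(degrees=True); t=B.inv().apply(np.array([x,y,z])-o['ee_pos'])*100
    print('at',np.round(o['ee_pos'],4),np.round(o['tcp_rot'],1),'q',np.round(o['q'],0),'turn first',rv.round(2),'then shift cm',t.round(2))
if __name__=='__main__': go(*map(float,sys.argv[1:5]))
E
python3 go.py .479 .262 .28 40; python3 -c "
from h import *
for t in('t4','top0'):print(onz(load(t),[203.5,234.4],.198))"
```

```text
at [0.4463 0.1294 0.3184] [-1.73e+02  1.00e-01  1.20e+01] q [ 12.  -4.  11. 105.   7. 180.] turn first [ -6.85  -1.59 -28.01] then shift cm [11.03 -8.06  3.84]
[[0.47683979 0.26110696 0.198     ]]
[[0.47683979 0.26110696 0.198     ]]
```

Request:
{"fn": "arm_command", "kwargs": {"increments": [[-1,0,0,0,-2.3,-0.5,-9.3],[-1,0,0,0,-2.3,-0.5,-9.3],[-1,0,0,0,-2.3,-0.6,-9.4],[-1,2.7,-2,0.5,0,0,0],[-1,2.7,-2,0.5,0,0,0],[-1,2.7,-2,0.5,0,0,0],[-1,2.7,-2,0.5,0,0,0],[-1,0,0,0,0,0,0],[-1,0,0,0,0,0,0]]}}

```text
time: 5.32
ee_pos: [0.4776, 0.2596, 0.2984]
tcp_rot: [179.9, 0.0, 40.0]
wrist_force: [0.3, 1.1, -0.3]
opening: 0.0857
```

```bash
python3 go.py .478 .2615 .177 40; python3 -c "
from h import *
c=snap('wrist','w5');p=proj(c,[(.478,.2615,.198),(.478,.2615,.0)]);print(p)
cv2.imwrite('pics/c5.png',c['color'][:,:,::-1][60:400,60:560])"
```

```text
at [0.4776 0.2596 0.2984] [179.9   0.   40. ] q [ 29.   6.  19. 103.  -0. 169.] turn first [ 0.06  0.05 -0.02] then shift cm [ 0.16 -0.12 12.14]
[[314.57675972 242.48738702]
 [315.77793221 197.03447072]]
```

View pics/c5.png

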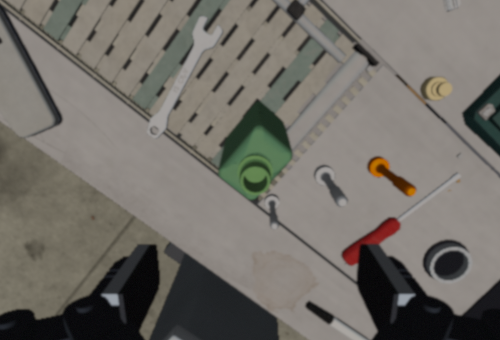

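The neck rim at px (317,240) agrees with the prediction (315,242). The spanner is fully visible from (265,90) to (217,188). Descending to grip the neck.

Request:
{"fn": "arm_command", "kwargs": {"increments": [[-1,0.2,-0.1,3,0,0,0],[-1,0,0,4,0,0,0],[-1,0,0,3,0,0,0],[-1,0,0,2,0,0,0],[-1,0,0,0,0,0,0],[0.4,0,0,0,0,0,0],[1,0,0,0,0,0,0],[1,0,0,0,0,0,0],[1,0,0,0,0,0,0],[1,0,0,0,0,0,0]], "grip_force": 30}}

```text
time: 6.62
ee_pos: [0.4787, 0.2625, 0.179]
tcp_rot: [180.0, -0.0, 40.0]
wrist_force: [-1.3, 1.1, 6.1]
opening: 0.0224
```

```bash
python3 -c "
from h import *
c=load('w5');P=onz(c,[(318,160),(281,212),(350,202)],0);print(P)
for a in(P[0]-P[1],P[0]-P[2]):print(np.hypot(*a[:2]),np.degrees(np.arctan2(a[1],a[0])))
print('spanner',onz(c,[(265,90),(217,188)],.006))"; python3 go.py .478 .2615 .177 40
```

```text
[[0.51582173 0.28944021 0.        ]
 [0.4332693  0.28394325 0.        ]
 [0.50174162 0.22298934 0.        ]]
0.08273523870625984 3.8095628895715548
0.06792618931533591 78.03668299951309
spanner [[0.53728109 0.38845017 0.006     ]
 [0.40688829 0.36587256 0.006     ]]
at [0.4787 0.2625 0.179 ] [180.  -0.  40.] q [ 29.   4.   3.  89.  -0. 169.] turn first [ 0.04 -0.05  0.01] then shift cm [-0.12  0.03  0.2 ]
```

Request:
{"fn": "arm_command", "kwargs": {"increments": [[1,0,0,-2,0,0,0],[1,0,0,-4,0,0,0],[1,0,0,-4,0,0,-2.5],[1,0,0,-3,0,0,-2.5],[1,-1.7,1.8,0,0,0,0],[1,-3.2,3.5,0,0,0,0],[1,-3.2,3.5,0,0,0,0],[1,-3.2,3.5,0,0,0,0],[1,-3.2,3.5,0,0,0,0],[1,-3.2,3.5,0,0,0,0]]}}

```text
time: 7.88
ee_pos: [0.4896, -0.0009, 0.3084]
tcp_rot: [180.0, 0.0, 45.0]
wrist_force: [0.7, -0.0, 0.8]
opening: 0.0222
```

Request:
{"fn": "arm_command", "kwargs": {"increments": [[1,-3.2,3.5,0,0,0,0],[1,-3.2,3.5,0,0,0,0],[1,-3.2,3.5,0,0,0,0],[1,-3.2,3.5,0,0,0,0],[1,-3.2,3.5,0,0,0,0],[1,-3.2,3.5,0,0,0,0],[1,-1.5,1.6,0,0,0,0],[1,0,0,0,0,0,0],[1,0,0,0,0,0,0]]}}

```text
time: 9.0
ee_pos: [0.5033, -0.3047, 0.3089]
tcp_rot: [180.0, 0.0, 45.0]
wrist_force: [-0.4, 0.3, -0.6]
opening: 0.0219
```

```bash
python3 go.py .4985 -.305 .2 45; python3 -c "
from h import *
c=snap('wrist','w6');snap('scene','s6')
from workcell import bot
o=bot.get_obs();print(o['opening'],o['wrist_force'])
cv2.imwrite('pics/c6.png',np.hstack([c['color'][:,:,::-1][0:420,120:520]]))"
```

```text
at [ 0.5033 -0.3047  0.3089] [180.   0.  45.] q [-31.  13.  28. 105.  -0. 104.] turn first [0.03 0.01 0.03] then shift cm [-0.37 -0.32 10.89]
0.02245291145222147 [ 0.27285986  0.56854569 -0.75214994]
```

View pics/c6.png

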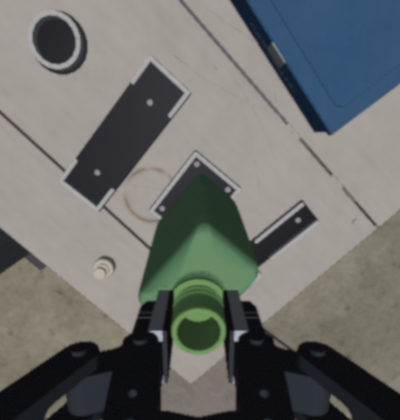

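```bash
python3 -c "
from h import *
c=load('w6')
print('neck',onz(c,[319,331],.328)); print('seat proj',proj(c,[.4985,-.305,.005]))
# seat corner in view: outer corners (crop+120)
print('corners',onz(c,[[316,152],[360,188]],.017),'visible base tip',onz(c,[320,177],.13))"
```

```text
neck [[ 0.5048805  -0.30548665  0.328     ]]
seat proj [[314.31710505 200.2443894 ]]
corners [[ 0.54413491 -0.26269646  0.017     ]
 [ 0.55239889 -0.33358367  0.017     ]] visible base tip [[ 0.5346393 -0.2781226  0.13     ]]
```

Request:
{"fn": "arm_command", "kwargs": {"increments": [[1,-0.4,-0.4,2,0,0,0],[1,0,0,3.5,0,0,0],[1,0,0,3.5,0,0,0],[1,0,0,2,0,0,0],[1,0,0,0.8,0,0,0],[1,0,0,0.4,0,0,0],[1,0,0,0,0,0,0],[1,0,0,0,0,0,0]]}}

```text
time: 10.1
ee_pos: [0.4979, -0.3057, 0.1877]
tcp_rot: [179.9, 0.0, 45.0]
wrist_force: [-0.7, 0.4, -0.9]
opening: 0.0224
```

```bash
python3 go.py .498 -.305 .184 45; python3 -c "
from h import *
c=snap('wrist','w7');snap('scene','s7');snap('top','t7')
from workcell import bot
o=bot.get_obs();print(o['opening'],o['wrist_force'])"
```

```text
at [ 0.4979 -0.3057  0.1877] [179.9   0.   45. ] q [-32.   9.  10.  91.  -0. 103.] turn first [0.12 0.01 0.  ] then shift cm [ 0.06 -0.05  0.37]
0.022363127515031153 [-0.21242895 -1.12141458 -0.24900874]
```

Request:
{"fn": "arm_command", "kwargs": {"increments": [[1,0,0,0.2,0,0,0],[1,0,0,0.2,0,0,0],[1,0,0,0,0,0,0]]}}

```text
time: 10.62
ee_pos: [0.4979, -0.3059, 0.184]
tcp_rot: [179.8, 0.0, 45.0]
wrist_force: [-0.2, 0.0, 6.9]
opening: 0.0223
```

Request:
{"fn": "arm_command", "kwargs": {"increments": [[0.3,0,0,0,0,0,0],[0,0,0,0,0,0,0],[-0.5,0,0,0,0,0,0],[-1,0,0,0,0,0,0],[-1,0,0,0,0,0,0],[-1,0,0,-2,0,0,0],[-1,0,0,-4,0,0,0],[-1,0,0,-5,0,0,0],[-1,0,0,0,0,0,0]]}}

```text
time: 11.75
ee_pos: [0.4984, -0.306, 0.2971]
tcp_rot: [179.6, -0.1, 45.0]
wrist_force: [1.2, -0.0, 0.7]
opening: 0.0851
```

```bash
python3 go.py .498 .16 .25 35; python3 -c "
from h import *
c=snap('wrist','w8');d=snap('top','t8')
print(proj(c,[(.498,-.305,.203)]),proj(d,[(.498,-.305,.203),(.498,-.305,.005)]))
a=cv2.resize(c['color'][0:400,120:520],(400,400));b=cv2.resize(d['color'][180:290,390:500],(400,400),interpolation=cv2.INTER_CUBIC)
cv2.imwrite('pics/c8.png',np.hstack([a,b])[:,:,::-1])"
```

```text
at [ 0.4984 -0.306   0.2971] [ 1.796e+02 -1.000e-01  4.500e+01] q [-32.  12.  25. 103.  -0. 103.] turn first [ 0.4 -0.1 10. ] then shift cm [ 26.7  -38.2    4.71]
[[313.85316943 246.54360105]] [[448.73011053 220.31481669]
 [432.95910571 231.52304954]]
```

View pics/c8.png

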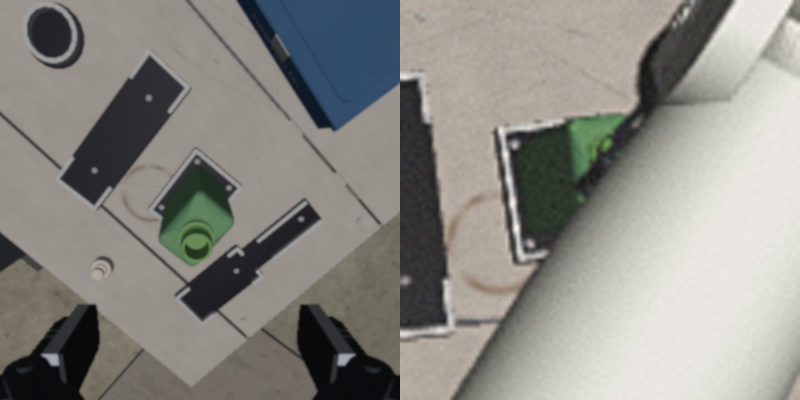

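Bottle seated: rim at (317,241) against the predicted (314,247), about 3 mm, and 7 N of contact felt at the floor. Next is the pin, with jaws along world x (yaw 90) to clear its neighbours.

Request:
{"fn": "arm_command", "kwargs": {"increments": [[-1,0,0,0,0,0,-9],[-1,0,0,0,0,0,-9],[-1,0,0,0,0,0,-9],[-1,0,0,0,0,0,-9],[-1,0,0,0,0,0,-9],[-1,3,0,0,0,0,0],[-1,5,0,0,0,0,0],[-1,5,0,0,0,0,0],[-1,5,0,0,0,0,0],[-1,5,0,0,0,0,0]]}}

```text
time: 13.1
ee_pos: [0.4969, -0.074, 0.291]
tcp_rot: [-179.9, 0.0, 90.0]
wrist_force: [0.2, -0.3, 0.5]
opening: 0.085
```

Request:
{"fn": "arm_command", "kwargs": {"increments": [[-1,5,0,0.5,0,0,0],[-1,5,0,1,0,0,0],[-1,5,0,1.5,0,0,0],[-1,4,0,2,0,0,0],[-1,2,0,2,0,0,0],[-0.4,0,0,0,0,0,0],[-0.4,0,0,0,0,0,0]]}}

```text
time: 13.98
ee_pos: [0.4974, 0.1339, 0.2223]
tcp_rot: [-180.0, 0.1, 90.0]
wrist_force: [-0.0, -0.7, 0.6]
opening: 0.0599
```

```bash
python3 go.py .498 .159 .056 90; python3 -c "
from h import *
c=snap('wrist','w9')
print(proj(c,[(.498,.159,.11),(.498,.159,.0)]))
cv2.imwrite('pics/c9.png',c['color'][0:420,20:620][:,:,::-1])"
```

```text
at [0.4974 0.1339 0.2223] [-1.8e+02  1.0e-01  9.0e+01] q [ 15.   0.   4.  94.  -0. 105.] turn first [-0.03  0.07 -0.01] then shift cm [ 2.51  0.06 16.63]
[[316.47761734 206.33603017]
 [316.80948124 185.84060393]]
```

View pics/c9.png

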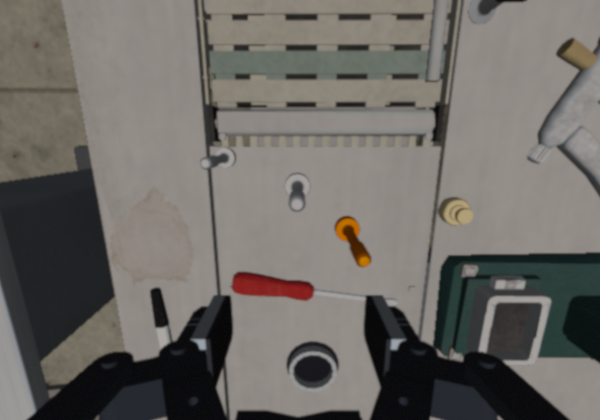

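The pin head at px (317,205) matches the prediction (316,206), and the orange pin clears the jaws. Grasping.

Request:
{"fn": "arm_command", "kwargs": {"increments": [[-0.4,2.5,0.1,2,0,0,0],[-0.4,0,0,4,0,0,0],[-0.4,0,0,4,0,0,0],[-0.4,0,0,3.5,0,0,0],[-0.4,0,0,2.5,0,0,0],[-0.4,0,0,0.6,0,0,0],[-0.4,0,0,0,0,0,0],[1,0,0,0,0,0,0],[1,0,0,0,0,0,0],[1,0,0,0,0,0,0]], "grip_force": 50}}

```text
time: 15.28
ee_pos: [0.4991, 0.1594, 0.0571]
tcp_rot: [179.9, 0.0, 90.0]
wrist_force: [0.2, -0.5, 2.5]
opening: 0.0118
```

Request:
{"fn": "arm_command", "kwargs": {"increments": [[1,0,0,0,0,0,0],[1,0,0,0,0,0,0],[1,0,0,-2,0,0,0],[1,0,0,-4,0,0,0],[1,0,0,-4,0,0,0],[1,0,0,-3,0,0,0],[1,0,0,0,0,0,0]]}}

```text
time: 16.15
ee_pos: [0.4994, 0.1597, 0.1883]
tcp_rot: [179.8, -0.0, 90.0]
wrist_force: [0.1, -0.1, -1.1]
opening: 0.0117
```

```bash
python3 go.py .5155 -.066 .18 90; python3 -c "
from h import *
c=snap('wrist','w10');snap('scene','s10')"
```

```text
at [0.4994 0.1597 0.1883] [179.8  -0.   90. ] q [ 18.   1.   1.  90.  -0. 108.] turn first [ 0.18 -0.    0.  ] then shift cm [-22.57   1.61   0.83]
```

Request:
{"fn": "arm_command", "kwargs": {"increments": [[1,-2.6,0.1,0,0,0,0],[1,-5,0.4,0,0,0,0],[1,-5,0.4,0,0,0,0],[1,-5,0.4,0,0,0,0],[1,-3.5,0.3,0,0,0,0],[1,-1.5,0,0,0,0,0],[1,0,0,3,0,0,0],[1,0,0,3,0,0,0],[1,0,0,2,0,0,0],[1,0,0,0,0,0,0]]}}

```text
time: 17.5
ee_pos: [0.5132, -0.0659, 0.1043]
tcp_rot: [-179.8, 0.0, 90.0]
wrist_force: [0.2, 0.3, -0.5]
opening: 0.0116
```

```bash
python3 go.py .5155 -.066 .062 90; python3 -c "
from h import *
c=snap('wrist','w11');d=snap('scene','s11')
print(proj(c,[(.5155,-.066,.005),(.5155,-.066,.055)]),proj(d,[(.5155,-.066,.005)]))
a=c['color'][120:420,200:440];b=cv2.resize(d['color'][200:290,290:400],(367,300),interpolation=cv2.INTER_CUBIC)
cv2.imwrite('pics/c11.png',np.hstack([a,b])[:,:,::-1])"
```

```text
at [ 0.5132 -0.0659  0.1043] [-179.8    0.    90. ] q [-7.  0. -9. 81. -0. 83.] turn first [-0.23  0.01  0.04] then shift cm [-0.01  0.23  4.23]
[[319.23654802 243.32394561]
 [319.31698911 268.23964582]] [[338.72101105 251.70240227]]
```

View pics/c11.png

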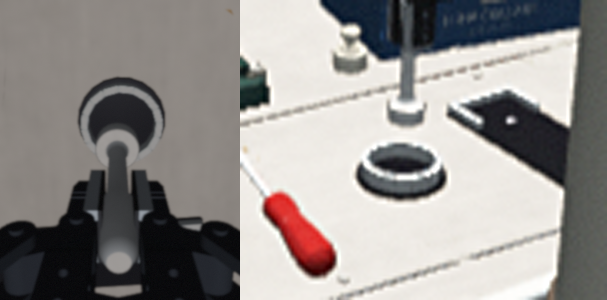

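Pin upright above the cup: ring at px (322,240) against the predicted (319,243), so about 2 mm at most. Lowering.

Request:
{"fn": "arm_command", "kwargs": {"increments": [[1,0,0.3,1.5,0,0,0],[1,0,0,1.5,0,0,0],[1,0,0,0.8,0,0,0],[1,0,0,0.3,0,0,0],[1,0,0,0,0,0,0],[1,0,0,0.2,0,0,0],[1,0,0,0,0,0,0]]}}

```text
time: 18.48
ee_pos: [0.5178, -0.0668, 0.0638]
tcp_rot: [180.0, 0.1, 90.0]
wrist_force: [-0.7, 0.4, -1.0]
opening: 0.0117
```

Request:
{"fn": "arm_command", "kwargs": {"increments": [[0.4,0,0,0,0,0,0],[0.1,0,0,0,0,0,0],[-0.2,0,0,0,0,0,0],[-0.4,0,0,0,0,0,0],[-0.4,0,0,-2,0,0,0],[-0.4,0,0,-4,0,0,0],[-0.4,0,0,-5,0,0,0],[-1,0,0,-3,0,0,0],[-1,0,0,0,0,0,0]]}}

```text
time: 19.6
ee_pos: [0.5187, -0.0668, 0.2062]
tcp_rot: [179.7, 0.1, 90.0]
wrist_force: [-0.5, -0.1, -0.1]
opening: 0.0855
```

```bash
python3 go.py .469 .0465 .2 171; python3 -c "
from h import *
c=snap('wrist','w12');d=snap('scene','s12')
print(proj(c,[(.5155,-.066,.005),(.5155,-.066,.115)]),proj(d,[(.5155,-.066,.005),(.5155,-.066,.115)]))
a=c['color'][100:400,180:480];b=cv2.resize(d['color'][170:290,290:420],(325,300),interpolation=cv2.INTER_CUBIC)
cv2.imwrite('pics/c12.png',np.hstack([a,b])[:,:,::-1])"
```

```text
at [ 0.5187 -0.0668  0.2062] [1.797e+02 1.000e-01 9.000e+01] q [-7.  1.  3. 92. -0. 83.] turn first [  0.16   0.25 -81.01] then shift cm [ 6.68 10.41  0.62]
[[312.16757931 212.50456011]
 [310.59290029 245.47094066]] [[338.72101105 251.70240227]
 [340.51311086 209.82691667]]
```

View pics/c12.png

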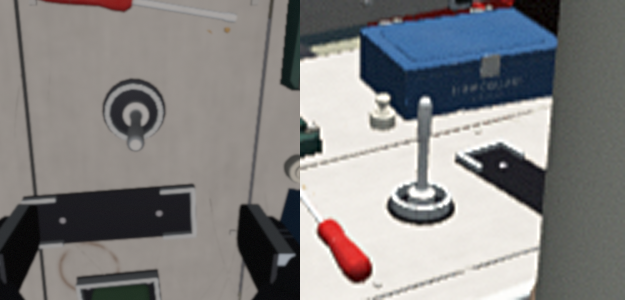

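Pin standing centred in the cup: ring at (314,212), foot inside it, upright in the scene view. Next is the driver. I'll fly over it and refine the stepped tray from the earlier views at the same time.

Request:
{"fn": "arm_command", "kwargs": {"increments": [[-1,0,0,0,0,0,-10.2],[-1,0,0,0,0,0,-10.2],[-1,0,0,0,0,0,-10.1],[-1,0,0,0,0,0,-10.1],[-1,0,0,0,0,0,-10.1],[-1,0,0,0,0,0,-10.1],[-1,0,0,0,0,0,-10.1],[-1,0,0,0,0,0,-10.1],[-1,3.3,5.2,0,0,0,0],[-1,3.3,5.2,0,0,0,0]]}}

```text
time: 20.95
ee_pos: [0.4675, 0.0471, 0.2016]
tcp_rot: [-179.9, -0.1, 170.9]
wrist_force: [0.3, 1.5, 0.8]
opening: 0.0857
```

Request:
{"fn": "arm_command", "kwargs": {"increments": [[-1,0,0,0,0,0,0],[-1,0,0,0,0,0,0]]}}

```text
time: 21.2
ee_pos: [0.4685, 0.0464, 0.2025]
tcp_rot: [-179.9, -0.0, 171.0]
wrist_force: [-1.1, -0.5, -0.7]
opening: 0.0854
```

```bash
python3 go.py .469 .0465 .2 171
python3 - <<'E'
from m import *
c=snap('wrist','w13')
for t in ('w13','w12'):
    c=load(t); hsv=cv2.cvtColor(c['color'],cv2.COLOR_RGB2HSV)
    red=(hsv[...,1]>150)&((hsv[...,0]<6)|(hsv[...,0]>174))&(c['color'][...,0]>90)
    for a,ce,m in blobs(red,400):
        v,u=np.nonzero(m); P=onz(c,np.c_[u,v],.013)[:,:2].astype(np.float32)
        l=cv2.fitLine(P,cv2.DIST_L2,0,.01,.01).ravel(); print(t,a,ce,rectz(c,m,.013),np.degrees(np.arctan(l[1]/l[0])))
# stepped tray profile
for t in ('w1','w8'):
    c=load(t); d=c['color'].max(2)<75
    v,u=np.mgrid[0:480,0:640]; P=onz(c,np.c_[u.ravel(),v.ravel()],.005)[:,:2]
    lab=cv2.connectedComponents(d.astype('uint8'))[1].ravel()
    near=lab[(np.hypot(*(P-[.487,-.419]).T)<.03)&(lab>0)]; k=np.bincount(near).argmax(); Q=P[lab==k]
    # axis from the narrow+wide mids
    ang=-3.8
    for _ in range(4):
        e=np.array([np.cos(np.radians(ang)),np.sin(np.radians(ang))]); n=np.array([-e[1],e[0]])
        s=Q@e; w=Q@n; b=np.arange(s.min()+.01,s.max()-.008,.01)
        mid=np.array([[x,(w[(s>=x)&(s<x+.005)].min()+w[(s>=x)&(s<x+.005)].max())/2,np.ptp(w[(s>=x)&(s<x+.005)])] for x in b])
        ang+=np.degrees(np.arctan(np.polyfit(mid[:,0],mid[:,1],1)[0]))
    print(t,'ang',ang,'s range',s.min(),s.max(),'n mean',mid[:,1].mean()); print((mid*1000).round(1).tolist())
E
```

```text
at [0.4685 0.0464 0.2025] [-179.9   -0.   171. ] q [ 6. -6. -4. 92. -0. 15.] turn first [-0.08 -0.04  0.05] then shift cm [-0.05  0.02  0.25]
w13 1750 [320.  212.9] (array([472.1,  47.6]), array([23.4, 90.1]), 80.5) -8.716766
w12 2444 [258.7  91.9] (array([470.7,  47.2]), array([24.2, 91.4]), 82.5) -9.035138
w1 ang -8.305593006653323 s range 0.43860777609381035 0.6607409293260919 n mean -0.32876351274271454
[[448.6, -289.9, 151.8], [458.6, -319.0, 90.9], [468.6, -337.4, 58.1], [478.6, -364.5, 113.6], [488.6, -335.1, 57.3], [498.6, -334.2, 57.3], [508.6, -333.0, 57.3], [518.6, -331.8, 57.4], [528.6, -330.8, 57.7], [538.6, -333.8, 46.7], [548.6, -336.6, 35.4], [558.6, -327.7, 35.0], [568.6, -326.6, 35.8], [578.6, -329.7, 26.7], [588.6, -327.9, 25.5], [598.6, -327.0, 25.7], [608.6, -326.0, 25.4], [618.6, -324.7, 25.9], [628.6, -323.9, 25.3], [638.6, -322.8, 25.5], [648.6, -321.7, 26.1]]
w8 ang -23.14017831643187 s range 0.4553250204230731 0.699490927567793 n mean -0.2418666186071334
[[465.3, -130.3, 15.9], [475.3, -163.1, 18.3], [485.3, -237.9, 96.4], [495.3, -260.4, 81.8], [505.3, -270.3, 57.3], [515.3, -269.5, 61.1], [525.3, -265.9, 59.4], [535.3, -263.7, 59.1], [545.3, -261.3, 59.5], [555.3, -258.4, 59.1], [565.3, -256.3, 58.8], [575.3, -253.8, 59.1], [585.3, -260.3, 37.7], [595.3, -248.7, 36.4], [605.3, -246.3, 36.9], [615.3, -248.3, 27.2], [625.3, -245.6, 27.0], [635.3, -243.3, 26.2], [645.3, -240.9, 25.4], [655.3, -238.3, 26.5], [665.3, -236.0, 27.0], [675.3, -233.4, 26.8], [685.3, -230.8, 25.4]]
```

Request:
{"fn": "arm_command", "kwargs": {"increments": [[-1,-0.1,0.1,4,0,0,0],[-1,0,0,5,0,0,0],[-1,0,0,4,0,0,0],[-1,0,0,3,0,0,0],[-1,0,0,2,0,0,0],[-1,0,0,1.2,0,0,0],[-1,0,0,0.4,0,0,0],[-1,0,0,0,0,0,0],[1,0,0,0,0,0,0],[1,0,0,0,0,0,0]], "grip_force": 50}}

```text
time: 22.5
ee_pos: [0.4703, 0.0471, 0.0081]
tcp_rot: [-180.0, 0.1, 171.0]
wrist_force: [-0.0, -0.0, 0.5]
opening: 0.0517
```

Request:
{"fn": "arm_command", "kwargs": {"increments": [[1,0,0,0,0,0,0],[1,0,0,0,0,0,0]]}}

```text
time: 22.75
ee_pos: [0.4701, 0.0471, 0.0081]
tcp_rot: [-180.0, 0.1, 171.0]
wrist_force: [-0.0, -0.4, 3.6]
opening: 0.0223
```

```bash
python3 go.py .469 .0465 .2 171
python3 - <<'E'
from m import *
from workcell import bot
o=bot.get_obs();print(o['opening'],o['wrist_force'])
for t in ('w1','w2','w8'):
    c=load(t); d=cv2.morphologyEx((c['color'].max(2)<75).astype('uint8'),cv2.MORPH_OPEN,np.ones((5,5)))
    v,u=np.mgrid[0:480,0:640]; P=onz(c,np.c_[u.ravel(),v.ravel()],.005)[:,:2]
    Q=P[(d.ravel()>0)&(abs(P[:,0]-.489)<.115)&(abs(P[:,1]+.42)<.05)]
    b=np.arange(.38,.6,.01); r=[]
    for x in b:
        w=Q[(Q[:,0]>=x)&(Q[:,0]<x+.005),1]
        if len(w)>5: r.append([x+.0025,np.median(w),np.ptp(w)])
    print(t,(np.array(r)*1000).round(0).astype(int).tolist())
E
```

```text
at [0.4701 0.0471 0.0081] [-1.80e+02  1.00e-01  1.71e+02] q [  6.  -4. -24.  70.  -0.  15.] turn first [-0.04  0.05  0.  ] then shift cm [  0.1   -0.08 -19.19]
0.022311595572716683 [-0.03412234 -0.38595707  3.55653329]
w1 [[382, -419, 44], [392, -413, 45], [402, -415, 48], [413, -411, 56], [423, -412, 57], [433, -412, 57], [443, -413, 57], [453, -413, 56], [463, -413, 57], [473, -415, 55], [483, -419, 45], [493, -419, 33], [503, -417, 35], [513, -417, 35], [523, -421, 25], [533, -422, 26], [543, -422, 25], [553, -423, 25], [563, -424, 25], [573, -425, 25], [583, -426, 25], [593, -424, 26]]
w2 [[382, -424, 42], [392, -417, 46], [402, -413, 59], [413, -410, 59], [423, -411, 59], [433, -411, 58], [443, -412, 59], [453, -412, 59], [463, -411, 59], [473, -414, 60], [483, -418, 59], [493, -421, 28], [503, -417, 37], [513, -416, 37], [523, -422, 39], [533, -425, 25], [543, -426, 26], [553, -428, 26], [563, -429, 25], [573, -429, 26], [583, -431, 24], [593, -424, 39]]
w8 [[382, -418, 40], [392, -413, 44], [402, -415, 48], [413, -409, 57], [423, -411, 56], [433, -412, 57], [443, -412, 57], [453, -413, 57], [463, -413, 57], [473, -414, 54], [483, -418, 44], [493, -420, 30], [503, -416, 35], [513, -417, 35], [523, -422, 25], [533, -421, 25], [543, -422, 25], [553, -424, 25], [563, -425, 25], [573, -425, 25], [583, -426, 25], [593, -425, 25]]
```

The handle is held a little high: the 22 mm opening is a chord above its middle. I'll regrip 5 mm lower before lifting.

Request:
{"fn": "arm_command", "kwargs": {"increments": [[-0.2,0,0,0,0,0,0],[-0.2,0,0,0,0,0,0],[-0.2,0,0,0,0,0,0],[-0.2,0,0,0.5,0,0,0],[-0.2,0,0,0,0,0,0],[1,0,0,0,0,0,0],[1,0,0,0,0,0,0],[1,0,0,0,0,0,0],[1,0,0,0,0,0,0]]}}

```text
time: 23.88
ee_pos: [0.47, 0.0471, 0.0028]
tcp_rot: [-180.0, 0.0, 171.0]
wrist_force: [-0.8, -0.2, 4.1]
opening: 0.023
```

Request:
{"fn": "arm_command", "kwargs": {"increments": [[1,0,0,-1.5,0,0,0],[1,0,0,-3,0,0,0],[1,0,0,-5,0,0,0],[1,0,0,-5,0,0,0],[1,0,0,-5,0,0,0],[1,0,0,-4,0,0,0],[1,0,0,-1,0,0,0],[1,0,0,0,0,0,-2.1],[1,0,0,0,0,0,-2.1],[1,0,0,0,0,0,0]]}}

```text
time: 25.12
ee_pos: [0.4694, 0.0473, 0.2463]
tcp_rot: [-179.9, -0.1, 175.2]
wrist_force: [-0.2, 0.7, -0.9]
opening: 0.023
```

```bash
python3 go.py .438 -.4125 .25 175.2
python3 - <<'E'
from m import *
c=snap('wrist','w14'); hsv=cv2.cvtColor(c['color'],cv2.COLOR_RGB2HSV)
from workcell import bot
print(bot.get_obs()['opening'])
red=(hsv[...,1]>150)&((hsv[...,0]<6)|(hsv[...,0]>174))&(c['color'][...,0]>90)
for a,ce,m in blobs(red,400): print(a,ce,np.argwhere(m).min(0),np.argwhere(m).max(0))
E
```

```text
at [0.4694 0.0473 0.2463] [-1.799e+02 -1.000e-01  1.752e+02] q [ 6. -5.  2. 97. -0. 11.] turn first [-0.07 -0.1   0.04] then shift cm [ -0.72 -46.08  -0.37]
0.02270012879573715
9296 [319.  304.8] [219 288] [407 350]
```

Request:
{"fn": "arm_command", "kwargs": {"increments": [[1,0,-2.5,0,0,0,0],[1,0,-5,0,0,0,0],[1,0,-5,0,0,0,0],[1,0,-5,0,0,0,0],[1,0,-5,0,0,0,0],[1,0,-5,0,0,0,0],[1,0,-5,0,0,0,0],[1,0,-5,0,0,0,0],[1,-0.3,-5,0,0,0,0],[1,-0.4,-3.6,0,0,0,0]]}}

```text
time: 26.42
ee_pos: [0.4376, -0.4146, 0.247]
tcp_rot: [-180.0, -0.0, 175.1]
wrist_force: [-0.1, 0.0, -0.7]
opening: 0.0228
```

Request:
{"fn": "arm_command", "kwargs": {"increments": [[1,0,0,0,0,0,0],[1,0,0,3,0,0,0],[1,0,0,4,0,0,0],[1,0,0,4,0,0,0],[1,0,0,4,0,0,0],[1,0,0,3,0,0,0],[1,0,0,0,0,0,0],[1,0,0,0,0,0,0]]}}

```text
time: 27.42
ee_pos: [0.4387, -0.4128, 0.0694]
tcp_rot: [-179.9, 0.1, 175.2]
wrist_force: [0.4, -0.2, -0.6]
opening: 0.0227
```

```bash
python3 go.py .438 -.4125 .009 175.2
python3 - <<'E'
from m import *
c=snap('wrist','w15'); d=snap('top','t15')
J=np.array([.487,-.4165]); a=np.radians(-4.8); e=np.array([np.cos(a),np.sin(a)]); n=np.array([-e[1],e[0]])
print(proj(c,[[*(J+s*e+w*n),.005] for s,w in((0,0),(.108,0),(-.104,0))]).round(0).tolist())
cv2.imwrite('pics/c15.png',np.hstack([c['color'][0:480,180:500],cv2.resize(d['color'][170:300,420:520],(369,480),interpolation=cv2.INTER_CUBIC)])[:,:,::-1])
E
```

```text
at [ 0.4387 -0.4128  0.0694] [-1.799e+02  1.000e-01  1.752e+02] q [-43.  12.  -0.  78.  -0. -38.] turn first [-0.09  0.08  0.01] then shift cm [0.07 0.02 6.04]
[[319.0, 323.0], [318.0, 445.0], [319.0, 169.0]]
```

View pics/c15.png

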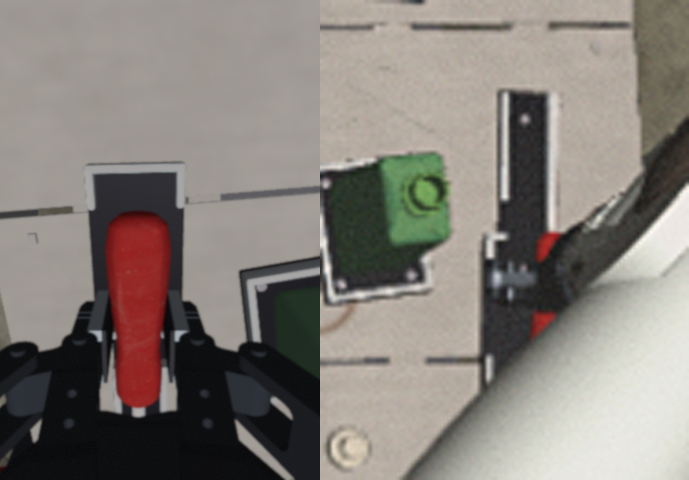

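The wrist view shows the handle centred over the bay: tray end centre at column 317 against the predicted 319, lip at row about 170 against 169. The bottle is seated in the top view. Lowering.

Request:
{"fn": "arm_command", "kwargs": {"increments": [[1,0.1,0,2,0,0,0],[1,0,0,2,0,0,0],[1,0,0,1,0,0,0],[1,0,0,0.5,0,0,0],[1,0,0,0.4,0,0,0],[1,0,0,0,0,0,0],[1,0,0,0,0,0,0]]}}

```text
time: 28.4
ee_pos: [0.4375, -0.413, 0.0094]
tcp_rot: [-179.9, 0.1, 175.2]
wrist_force: [-0.7, 0.0, -0.4]
opening: 0.0229
```

```bash
python3 go.py .438 -.4125 .008 175.2
```

```text
at [ 0.4375 -0.413   0.0094] [-1.799e+02  1.000e-01  1.752e+02] q [-43.  13.  -5.  71.  -0. -39.] turn first [-0.07  0.05 -0.  ] then shift cm [-0.05  0.05  0.14]
```

Request:
{"fn": "arm_command", "kwargs": {"increments": [[1,0,0,0.15,0,0,0],[1,0,0,0,0,0,0],[0.3,0,0,0,0,0,0],[0,0,0,0,0,0,0],[-0.2,0,0,0,0,0,0],[-0.2,0,0,0,0,0,0],[-0.2,0,0,-2,0,0,0],[-0.2,0,0,-4,0,0,0],[-0.2,0,0,-5,0,0,0]]}}

```text
time: 29.52
ee_pos: [0.4369, -0.4124, 0.1193]
tcp_rot: [-180.0, -0.0, 175.2]
wrist_force: [0.1, -1.3, 0.4]
opening: 0.0511
```

Request:
{"fn": "arm_command", "kwargs": {"increments": [[-1,0,0,-6,0,0,0],[-1,0,0,-6,0,0,0],[-1,0,0,-1.5,0,0,0],[-1,0,0,0,0,0,0]]}}

```text
time: 30.02
ee_pos: [0.4375, -0.4129, 0.2551]
tcp_rot: [-179.8, 0.2, 175.2]
wrist_force: [0.1, 0.0, -0.4]
opening: 0.0855
```

```bash
python3 go.py .45 .25 .26 190; python3 -c "
from h import *
c=snap('wrist','w16');snap('top','t16')
"
```

```text
at [ 0.4375 -0.4129  0.2551] [-179.8    0.2  175.2] q [-43.  13.  21.  98.  -0. -39.] turn first [ -0.22   0.17 -14.81] then shift cm [-12.74  65.07  -0.49]
```

Request:
{"fn": "arm_command", "kwargs": {"increments": [[-1,0,0,0,0,0,-7.4],[-1,0,0,0,0,0,-7.4],[-1,-1,4,0,0,0,0],[-1,-1,5,0,0,0,0],[-1,-1,5,0,0,0,0],[-1,-1,5,0,0,0,0],[-1,-1,5,0,0,0,0],[-1,-1,5,0,0,0,0],[-1,-1,5,0,0,0,0],[-1,-1,5,0,0,0,0]]}}

```text
time: 31.38
ee_pos: [0.4475, -0.013, 0.2508]
tcp_rot: [-180.0, -0.1, -170.0]
wrist_force: [1.5, 0.2, -0.6]
opening: 0.0851
```

```bash
python3 go.py .43 .25 .26 190
```

```text
at [ 0.4475 -0.013   0.2508] [-1.8e+02 -1.0e-01 -1.7e+02] q [ -2.  -8.  -1.  98.  -0. -12.] turn first [-0.03 -0.1  -0.01] then shift cm [-2.85 26.2  -0.92]
```

Request:
{"fn": "arm_command", "kwargs": {"increments": [[-1,-0.6,5,0,0,0,0],[-1,-0.6,5,0,0,0,0],[-1,-0.6,5,0,0,0,0],[-1,-0.6,5,0,0,0,0],[-1,-0.4,6,-1,0,0,0],[-1,0,0,0,0,0,0],[-1,0,0,0,0,0,0]]}}

```text
time: 32.25
ee_pos: [0.4303, 0.246, 0.2607]
tcp_rot: [-179.9, -0.1, -170.0]
wrist_force: [-0.3, -0.5, -0.1]
opening: 0.0853
```

```bash
python3 -c "
from h import *
snap('wrist','w17')"
```

Request:
{"fn": "arm_command", "kwargs": {"increments": [[-1,-1,4,0,0,0,0],[-1,-1,5,0,0,0,0],[-1,-1,3,0,0,0,0],[-1,0,0,0,0,0,0],[-1,0,0,0,0,0,0]]}}

```text
time: 32.92
ee_pos: [0.4398, 0.3682, 0.2616]
tcp_rot: [-179.9, -0.0, -170.1]
wrist_force: [-0.8, -0.1, 0.7]
opening: 0.0855
```

```bash
python3 go.py .472 .377 .15 190; python3 -c "
from h import *
c=snap('wrist','w18');e=load('w17');d=load('w16');t=load('t16')
print(proj(c,[(.472,.377,.004)]),proj(e,[(.472,.377,.004)]))
f=lambda a,x,y:cv2.resize(a['color'][y:y+240,x:x+320],(400,300))
r=lambda a:cv2.resize(a['color'],(400,300),interpolation=cv2.INTER_AREA)
cv2.imwrite('pics/c18.png',np.vstack([np.hstack([f(e,160,40),f(c,160,80)]),np.hstack([r(d),cv2.resize(t['color'][170:290,400:560],(400,300))])])[:,:,::-1])"
```

```text
at [0.4398 0.3682 0.2616] [-179.9   -0.  -170.1] q [40.  9. 18. 99. -0. 30.] turn first [-0.09 -0.02 -0.09] then shift cm [-3.33  0.31 11.16]
[[321.09718323 228.77033973]] [[416.71416337 253.17648458]]
```

View pics/c18.png

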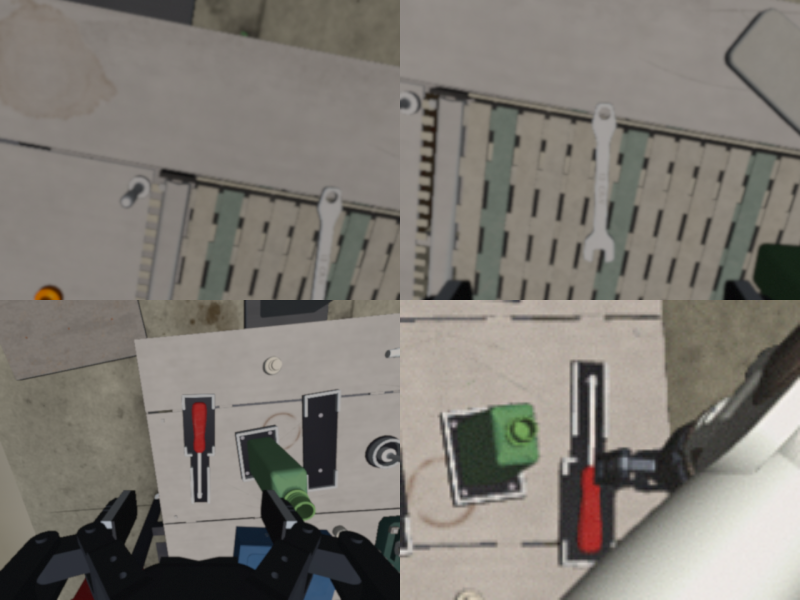

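The driver lies in its tray, handle in the bay and blade down the channel, in both views. The spanner in w18 has its ring end at px (322,162) and fork end at (318,290); the ring hole is at w18 (323,171) and w17 (425,198).

```bash
python3 -c "
from h import *
c=load('w18');e=load('w17')
print('hole',tri(e,(424.8,198.4),c,(323.2,171.2)))
for z in (.004,.008):
  P=onz(c,[(322.4,162.4),(318.4,289.6)],z);d=P[1]-P[0];print(P.mean(0),np.hypot(*d[:2]),np.degrees(np.arctan2(d[1],d[0])))
o=load('w16');import json
J=np.array([.487,-.4165]);print(proj(o,[.438,-.4125,.018]))
from m import *
hsv=cv2.cvtColor(o['color'],cv2.COLOR_RGB2HSV);red=(hsv[...,1]>150)&((hsv[...,0]<6)|(hsv[...,0]>174))&(o['color'][...,0]>90)
for a,ce,m in blobs(red,400): print(a,ce,rectz(o,m,.018))"
```

```text
hole (array([0.40347613, 0.3672198 , 0.00801816]), np.float64(0.00017415437029940633))
[0.4733289  0.37622831 0.004     ] 0.15999226748967513 8.28967896545189
[0.47225416 0.37601554 0.008     ] 0.15839244901752514 8.2896789654519
[[318.85280065 204.66050131]]
1532 [319.5 202.3] (array([ 439.5, -411.9]), array([25.5, 90.5]), 85.2)
```

```bash
python3 go.py .4725 .376 .002 188.3
```

```text
at [0.4398 0.3681 0.2619] [-179.9    0.  -170.1] q [40.  9. 18. 99. -0. 30.] turn first [-0.07  0.01  1.6 ] then shift cm [-3.35  0.31 25.99]
```

Request:
{"fn": "arm_command", "kwargs": {"increments": [[-1,0,0,0,0,0,1.6],[-1,-1.8,0.2,4,0,0,0],[-1,-1.6,0.1,5,0,0,0],[-1,0,0,5,0,0,0],[-1,0,0,4,0,0,0],[-1,0,0,4,0,0,0],[-1,0,0,2,0,0,0],[-1,0,0,1,0,0,0],[-1,0,0,0,0,0,0],[-1,0,0,0,0,0,0]]}}

```text
time: 34.22
ee_pos: [0.4734, 0.378, 0.0133]
tcp_rot: [180.0, 0.1, -171.6]
wrist_force: [0.3, 0.3, -0.1]
opening: 0.0855
```

```bash
python3 go.py .4725 .376 .002 188.3
```

```text
at [0.4734 0.378  0.0133] [ 1.800e+02  1.000e-01 -1.716e+02] q [39. 14. -4. 72. -0. 30.] turn first [0.01 0.12 0.09] then shift cm [ 0.12 -0.18  1.13]
```

Request:
{"fn": "arm_command", "kwargs": {"increments": [[-0.2,0.1,-0.2,0.5,0,0,0],[-0.2,0,0,0.4,0,0,0],[-0.2,0,0,0.2,0,0,0],[-0.2,0,0,0,0,0,0],[1,0,0,0,0,0,0],[1,0,0,0,0,0,0],[1,0,0,0,0,0,0],[1,0,0,0,0,0,0]], "grip_force": 60}}

```text
time: 35.22
ee_pos: [0.4722, 0.3755, 0.0012]
tcp_rot: [-180.0, 0.0, -171.6]
wrist_force: [-0.6, 0.5, 5.4]
opening: 0.0287
```

Request:
{"fn": "arm_command", "kwargs": {"increments": [[1,0,0,-1,0,0,0],[1,0,0,-2,0,0,0],[1,0,0,0,0,0,0]]}}

```text
time: 35.6
ee_pos: [0.4731, 0.3761, 0.0332]
tcp_rot: [180.0, 0.2, -171.6]
wrist_force: [-0.4, 0.3, -1.2]
opening: 0.0285
```

```bash
python3 go.py .489 -.1875 .2 184.6; python3 -c "
from h import *
c=snap('wrist','w19')
cv2.imwrite('pics/c19.png',c['color'][120:480,120:520][:,:,::-1])"
```

```text
at [0.4731 0.3761 0.0332] [ 180.     0.2 -171.6] q [39. 13. -3. 74. -0. 30.] turn first [0.06 0.19 3.8 ] then shift cm [  2.93 -56.31 -16.68]
```

View pics/c19.png

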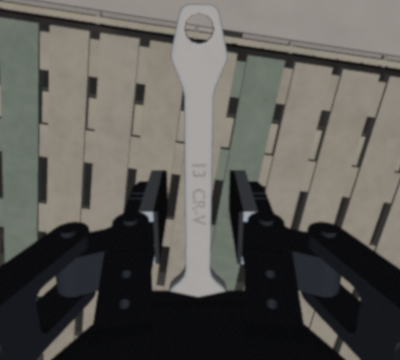

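The spanner is held across 28.5 mm, straight between the pads. Carrying it over.

Request:
{"fn": "arm_command", "kwargs": {"increments": [[1,0,0,-4,0,0,0],[1,0,0,-5,0,0,0],[1,0,0,-5,0,0,0],[1,0,0,-2.7,0,0,1.9],[1,0,0,0,0,0,1.9],[1,0,-2.5,0,0,0,0],[1,0.3,-5,0,0,0,0],[1,0.3,-5,0,0,0,0],[1,0.3,-5,0,0,0,0],[1,0.3,-5,0,0,0,0]]}}

```text
time: 36.9
ee_pos: [0.4773, 0.1485, 0.1958]
tcp_rot: [-179.9, -0.1, -175.4]
wrist_force: [0.8, -0.2, -0.9]
opening: 0.0288
```

Request:
{"fn": "arm_command", "kwargs": {"increments": [[1,0.3,-5,0,0,0,0],[1,0.3,-5,0,0,0,0],[1,0.3,-5,0,0,0,0],[1,0.3,-5,0,0,0,0],[1,0.3,-5,0,0,0,0],[1,0.2,-5,0,0,0,0],[1,0,-3.8,0,0,0,0],[1,0,0,0,0,0,0],[1,0,0,0,0,0,0]]}}

```text
time: 38.02
ee_pos: [0.4877, -0.1877, 0.1968]
tcp_rot: [180.0, -0.1, -175.4]
wrist_force: [-0.2, -0.1, -1.0]
opening: 0.0284
```

```bash
python3 go.py .489 -.1875 .1 184.6
python3 - <<'E'
from m import *
c=snap('wrist','w20')
# spanner held: bright mask end nearest the camera (ring end); tray end lips unoccluded
cv2.imwrite('pics/c20.png',c['color'][0:480,120:520][:,:,::-1])
a=np.radians(4.6);e=np.array([np.cos(a),np.sin(a)]);n=np.array([-e[1],e[0]])
print(proj(c,[[*(np.array([.489,-.1875])+s*e+w*n),.005] for s in(-.0965,.0965) for w in(-.032,.032)]).round(0).tolist())
E
```

```text
at [ 0.4877 -0.1877  0.1968] [ 1.800e+02 -1.000e-01 -1.754e+02] q [-21.   1.   2.  91.  -0. -26.] turn first [ 0.02 -0.1  -0.04] then shift cm [-0.13  0.01  9.68]
[[283.0, 113.0], [353.0, 113.0], [289.0, 302.0], [348.0, 302.0]]
```

View pics/c20.png

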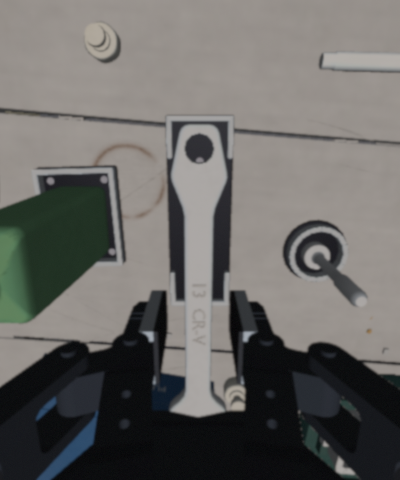

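The spanner is over the tray and aligned: tray corners at columns 286/354 against the predicted 283/353, so about 2 mm. Lowering with a 1 mm correction.

Request:
{"fn": "arm_command", "kwargs": {"increments": [[1,0,0.1,3,0,0,0],[1,0,0,4,0,0,0],[1,0,0,4,0,0,0],[1,0,0,4,0,0,0],[1,0,0,2,0,0,0],[1,0,0,1,0,0,0],[1,0,0,0.6,0,0,0],[1,0,0,0,0,0,0],[1,0,0,0,0,0,0]]}}

```text
time: 39.2
ee_pos: [0.4887, -0.1874, 0.0131]
tcp_rot: [-179.9, 0.1, -175.4]
wrist_force: [-0.0, 0.0, -1.4]
opening: 0.0287
```

```bash
python3 go.py .489 -.1865 .0065 184.6
```

```text
at [ 0.4887 -0.1874  0.0131] [-1.799e+02  1.000e-01 -1.754e+02] q [-21.   3. -16.  71.  -0. -26.] turn first [-0.08  0.08 -0.  ] then shift cm [-0.04  0.08  0.66]
```

Request:
{"fn": "arm_command", "kwargs": {"increments": [[1,0,0.1,0.3,0,0,0],[1,0,0,0.2,0,0,0],[1,0,0,0.1,0,0,0],[1,0,0,0,0,0,0],[1,0,0,0,0,0,0]]}}

```text
time: 39.83
ee_pos: [0.488, -0.1863, 0.0062]
tcp_rot: [-179.9, 0.0, -175.4]
wrist_force: [-0.4, -0.0, -1.1]
opening: 0.0287
```

Request:
{"fn": "arm_command", "kwargs": {"increments": [[0.2,0,0,0,0,0,0],[-0.1,0,0,0,0,0,0],[-0.2,0,0,0,0,0,0],[-0.2,0,0,-2,0,0,0],[-0.2,0,0,-4,0,0,0],[-0.2,0,0,-5,0,0,0],[-0.2,0,0,-5,0,0,0],[-0.2,0,0,-5,0,0,0],[-0.2,0,0,-5,0,0,0],[-0.2,0,0,0,0,0,0]]}}

```text
time: 41.08
ee_pos: [0.4891, -0.1864, 0.2704]
tcp_rot: [-179.8, 0.3, -175.4]
wrist_force: [0.2, 0.2, -1.2]
opening: 0.0514
```

Run:
```python
from m import *
c=snap('wrist','w21');d=snap('scene','s21');t=snap('top','t21')
for n,P in dict(seat=(.498,-.305,.005),neck=(.498,-.305,.203),cup=(.5155,-.066,.005),pintop=(.5155,-.066,.115),spt=(.489,-.1865,.009),drv=(.438,-.4125,.018)).items(): print(n,proj(c,P).round(0).tolist(),proj(t,P).round(0).tolist())
b=cv2.resize(d['color'][170:290,320:520],(400,240),interpolation=cv2.INTER_CUBIC)
e=cv2.resize(t['color'][180:290,310:510],(400,220),interpolation=cv2.INTER_CUBIC)
cv2.imwrite('pics/c21.png',np.hstack([c['color'][0:460,120:520],np.vstack([b,e])])[:,:,::-1])
from workcell import bot
o=bot.get_obs();print(o['time'],o['ee_pos'],o['wrist_force'])
```

```text
seat [[220.0, 198.0]] [[433.0, 232.0]]
neck [[136.0, 254.0]] [[449.0, 220.0]]
cup [[414.0, 228.0]] [[342.0, 227.0]]
pintop [[446.0, 259.0]] [[344.0, 220.0]]
spt [[319.0, 200.0]] [[389.0, 236.0]]
drv [[119.0, 139.0]] [[475.0, 253.0]]
41.225 [ 0.4879037  -0.18597193  0.26532533] [-0.064244    0.51057816 -0.63555678]
```

View pics/c21.png

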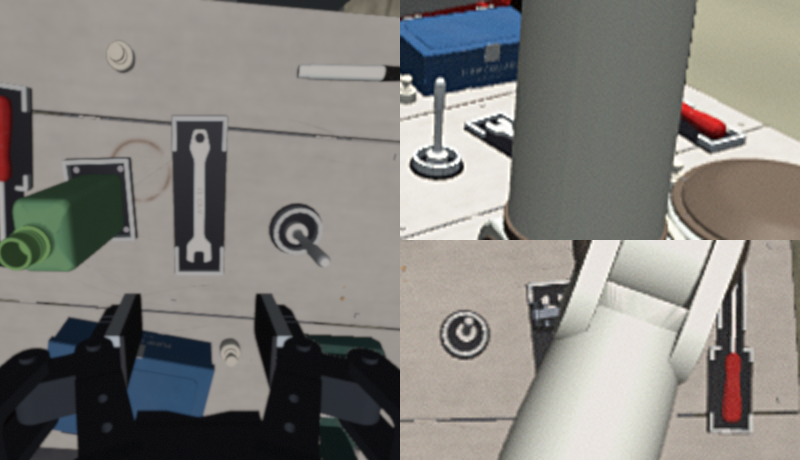

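```bash
python3 -c "
from h import *
print(tri(load('w8'),(317,241),load('w21'),(144,250)))
c=load('w21');P=onz(c,[(320,129),(318,263)],.009);d=P[1]-P[0];print(P.mean(0),np.hypot(*d[:2]),np.degrees(np.arctan2(d[1],d[0])))
P=onz(c,[[292,116],[348,117],[295,272],[343,271]],.012);print('tray',P.mean(0))
from workcell import bot
print(bot.job_done())"
```

```text
(array([ 0.49984954, -0.30651276,  0.19008573]), np.float64(7.251002901407541e-05))
[ 0.48957875 -0.18626798  0.009     ] 0.1613144114553392 3.800720228833787
tray [ 0.48823208 -0.18575932  0.012     ]
the job is handed in; nothing more can be done
None
```

All four parts are in their own holders and let go, and the job was handed in at about 41 s of the allowed 128 s. The arm ended raised at z ≈ 0.27, touching nothing.

What my last checks showed:

| Part | Result | Angle to holder |
|---|---|---|
| Bottle | rim at (0.500, -0.307), about 2–3 mm from the seat middle; 7 N of contact felt at the expected floor height | not measured after placing; about 1° while held |
| Pin | foot inside the ring and standing upright in the wrist and scene views | – |
| Spanner | within about 1.5 mm of the tray middle | about 1° |
| Screwdriver | about 1.5 mm from the intended handle position; blade in the channel | matches the tray (-4.8°) |

**Doubtful checks:**
- **Bottle rim height:** two views put it at 0.190, but 0.203 was expected. I put this down to pixels read by eye near the picture's edge, because the contact force and the views both showed the bottle seated. In the last view the rim lay 8 px (about 5 mm) from where I predicted it.
- **Pin:** it was let go about 2 mm above the cup floor, because no contact was felt. I judged its final position only by eye.
- **Spanner:** no contact was felt before I let it go. It had dropped to within about 1 mm of the floor by then.

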